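# Sort two sealed tins by heft

### The arm

A 7-joint arm with a two-finger parallel gripper is mounted at the origin on a cart in front of the work surface, level with it; the furniture and walls round the work are solid. World frame = base frame: x ahead of the robot, y to its left, z up, the work surface at z = 0. Lengths are in mm, angles in rad, forces in N, time in s.
With the tool pointing down it reaches from about 425 to 925 mm from the base axis. Payload 6.8 kg.
Tool frame: the origin (TCP) lies at the very end of the fingers, on their centre line; the grasp point (between the pads) lies 19 mm behind it; z points along the fingers, y is the line along which they close (so a half turn about z gives the same grasp; the last joint's range is limited). The gripper opens to 88 mm and grips with 3 to 60 N. Pads are 20 mm wide; open, the fingers measure 115 mm over their backs; the gripper's body (75 mm by 178 mm) begins 61 mm behind the grasp point.
Start: joints at [1.197, 0.477, 0.022, 1.555, -0.011, 1.109, -0.083], TCP at [177.318, -651.311, 222.664] pointing down, gripper open.
Joint ranges: [-2.96, 2.96], [-0.34, 2.1], [-1.41, 1.46], [0.24, 2.44], [-1.37, 4.51], [0.17, 1.92], [-2.96, 2.96]. Speed limits (rad/s): [2.39, 2.39, 3.14, 3.14, 3.14, 3.14, 3.14].

### API

Orientations are given as a 3x3 rotation matrix whose columns are the frame's x, y, z axes.
In Python, from cell import env, grab_frame, camera_params gives the robot as it stands. The module is installed in compiled form; this text tells all that it offers.
- The arm moves only by the shell command python3 -m pendant 'ROWS'. ROWS is a JSON object of lists of equal length, an entry for each row: "dr": the turn, a rotation vector about the tool's x, y, z in units of 8 degrees (1.0 is 8 degrees), a list of three; "offset": the shift along the tool's x, y, z in units of 40 mm (1.0 is 40 mm), a list of three; "claw": the closure, from 0 (fully open) to 1 (shut). A call has 1 to 5 rows; each row shifts and turns the commanded pose from where the row before left it, along the tool's axes as they then stand; what a row does not reach is not made up. A row lasts 1/10 s, in which the tool goes at most 50 mm and 8.59 degrees, less where a joint would pass 70% of its speed; a pose out of reach is approached as far as the arm can. A call is refused whole if a number of a shift passes 1 or a number of a turn 1, either way. A call with a gripper value outside its range is refused whole. The fingers move at their own pace and stop on an object; the grip force is fixed at half the most. Time passes only in rows, so rows that do not move let the fingers close. It gives the time, the measured TCP pose, the force, the opening and the grip force at its end, in the units of the state.
- env.observe(): the state, without advancing time (a new reading comes with each control period).
- grab_frame(name): name is "scene" or "side" or "wrist"; returns the picture (400x640x3 uint8, blue, green, red); there is no depth.
- camera_params(name): a dict with "K" (3x3 intrinsics, pixels), "position" and "orientation" of the camera in the world. Camera axes: x right, y down, z forward; pixel columns grow to the right and rows downward; lengths in mm; the calibration is good to about 2 mm. A picture is of the moment at which its call begins: read the wrist's pose just before it. camera_params takes no time and is no camera call; for the wrist camera it gives the pose at the moment of the call.
- env.hand_in(): hands the job in; it is judged then, once.
The state is a dict: "clock": time; "joint_positions": joint angles; "qd": joint speeds; "tau": joint torques, N m; "eef_pos": TCP position; "tool_rot": TCP orientation; "wrist_force": force on the tool from outside, world axes, zero at the start; "moment": the same for the moment, N m; "grip_width": opening from 0.0 (shut) to 1.0 (fully open); "gripper_force": force on a finger pad.
Only numpy, scipy, OpenCV 4.12 (cv2) and the standard library are available. Lean on these libraries where they do the work, as an engineer would, in place of code of your own. Each camera call takes 0.05 s, during which the arm holds its last target. There are 200 camera calls.

### The job

Two sealed tins that look alike stand in the aluminium trough: one still has its steel slug inside, the other is empty. Tell by their weight which is which, then stand the heavy one upright and fully down in the pocket of the screwed-down stand and the light one upright in the low sheet-metal tray. The trough lets you grip a tin only by its narrow ends and the stand only by its broad faces, so put the heavy one down on the bench on the way and take it anew; do not drop or tip the tins, and leave the tape measure, the vial and the gauge alone.

Things in the scene. Friction and masses are not known exactly. Their poses are not given: they have to be found in the camera images.
- tin_1: sealed bare-steel tin, flat lid, 44 (x) x 60 (y) x 88 mm tall; origin: centre of underside, z up. Looks just like the other tin; one weighs 0.5-0.64 kg (steel slug inside), the other 0.14 kg; which is drawn each time and shows only by weight. Contents have 2 mm side play. Starts upright in the trough, y along the trough's y, at least 46 mm free between the tins, 25 mm at the trough's ends.
- tin_2: sealed bare-steel tin, flat lid, 44 (x) x 60 (y) x 88 mm tall; origin: centre of underside, z up. Looks just like the other tin; one weighs 0.5-0.64 kg (steel slug inside), the other 0.14 kg; which is drawn each time and shows only by weight. Contents have 2 mm side play. Starts upright in the trough, y along the trough's y, at least 46 mm free between the tins, 25 mm at the trough's ends.
- trough: open-ended aluminium channel on the bench, 250 mm long (y), 54 mm wide inside (x); 4 mm side walls at +-x rise 94 mm over the bench, just above the tins; inner floor 4 mm over the bench; 3 mm high foot strips reach 48 mm to either side of the middle. In it a tin can be gripped only across its 60 mm side. Origin: centre of underside, z up. Fixed.
- stand: for the heavy tin: stand of 12 mm steel plates, a screwed flange (16 mm high with screws) at each end, 136 (y) x 68 (x) mm. Pocket 68 (y, between the end plates) x 52 mm (x, between kerbs 6 mm high, 8 thick), floor 10 mm over the bench: takes a tin only with its 60 mm side along y. End plates rise 102 mm over the bench; +-x sides open. Origin: centre of underside, z up. Fixed.
- tray: for the light tin: low square sheet-steel tray with a rolled rim, 118 x 118 mm, 18 mm high; 112 x 112 mm inside, floor 3 mm over the bench. Origin: centre of underside, z up. Fixed.
- chiller: tall sheet-metal machine standing at the back of the left bench, about 310 (x) x 380 (y) x 430 mm tall, fixed: wrist and arm must pass in front of it. Origin: about the middle of its underside.
- valve_gun: part of the bench, not to be used: small brass hose valve with a bent lever, within 60 mm of its origin and about 70 mm tall, fixed. The bench to its left (+y), 80 to 130 mm from it, is free to stand a tin on.
- tape_measure: bystander: pocket tape measure standing on its base, 35 x 69 x 64 mm; loose. Origin: centre of the underside.
- vial: bystander: small amber vial with a white cap, 30 mm across, 68 mm tall, standing; loose. Origin: centre of the underside.
- gauge: bystander: round black dial gauge with a brass stub, lying, 76 x 53 x 28 mm; loose. Origin: centre of the underside.
Not all that is in view belongs to the job. What is shaped like the tin_2 but pink is not meant.

How it is judged:
By the outcome, as a careful person would: the job done as asked, in the order asked, and still so for the second after the job is handed in, with the robot touching nothing.
It also fails if it takes over 72 s, if anything falls off the work surface, if the arm or the gripper's body presses on something with over 40 N, if the wrist force passes 120 N, or if a joint passes its speed limit or range.

## Working session

There is one attempt and no reset: what is moved stays moved. The work goes in short steps, Python scripts to look and compute and a shell command to move; the robot and the scene stay as the last step left them, time stands still between calls to the robot, and variables do not carry over. Pictures are saved under pics/ and viewed, at most 10 in all, crops included, and the job is handed in when it is done.

```bash
mkdir -p pics; python3 - <<'E'
from cell import env, grab_frame, camera_params
import cv2,numpy as np
np.set_printoptions(precision=3,suppress=True)
print(env.observe())
for n in ("scene","side","wrist"):
    p=camera_params(n);print(n,p)
    cv2.imwrite(f"pics/{n}0.png",grab_frame(n))
E
```

```text
{'clock': 0.0, 'joint_positions': array([ 1.197,  0.478,  0.022,  1.556, -0.011,  1.109, -0.083]), 'qd': array([-0.   , -0.001,  0.   , -0.002, -0.001,  0.   ,  0.   ]), 'tau': array([  0.001, -58.285,   1.535, -27.26 ,  -0.054,   0.017,   0.   ]), 'eef_pos': array([ 177.136, -650.731,  221.708]), 'tool_rot': array([[ 0.965,  0.263, -0.001],
       [ 0.263, -0.965,  0.002],
       [-0.   , -0.002, -1.   ]]), 'wrist_force': array([-0.321, -0.415,  0.04 ]), 'moment': array([ 0.029, -0.013,  0.032]), 'gripper_force': 0.0, 'grip_width': 1.0023611898947413}
scene {'K': array([[439.269,   0.   , 320.857],
       [  0.   , 439.269, 204.214],
       [  0.   ,   0.   ,   1.   ]]), 'position': array([-260.805,  699.746,  992.747]), 'orientation': array([[-0.71 , -0.452,  0.54 ],
       [-0.704,  0.472, -0.531],
       [-0.015, -0.757, -0.653]])}
side {'K': array([[491.324,   0.   , 320.318],
       [  0.   , 491.324, 199.242],
       [  0.   ,   0.   ,   1.   ]]), 'position': array([ 264.692, -684.338, 1299.644]), 'orientation': array([[ 0.919, -0.347,  0.185],
       [-0.393, -0.823,  0.411],
       [ 0.01 , -0.45 , -0.893]])}
wrist {'K': array([[314.68 ,   0.   , 317.172],
       [  0.   , 314.68 , 199.883],
       [  0.   ,   0.   ,   1.   ]]), 'position': array([ 251.841, -631.307,  384.929]), 'orientation': array([[ 0.264, -0.925, -0.272],
       [-0.965, -0.253, -0.073],
       [-0.001,  0.282, -0.959]])}
```

View pics/scene0.png

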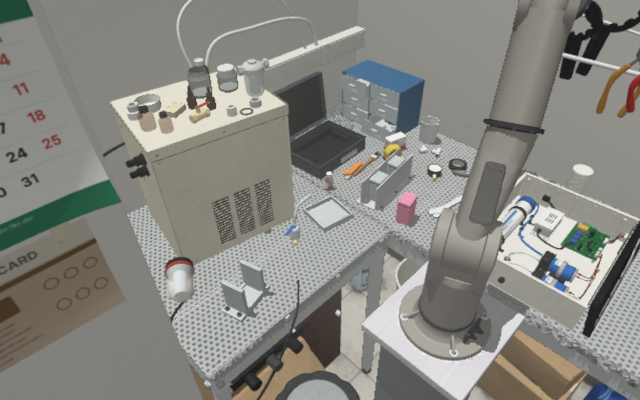

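View pics/side0.png

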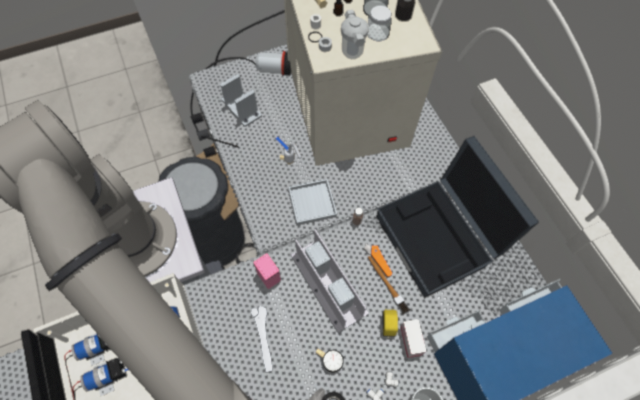

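Scene view: stand at about (243,290), valve (295,230), tray (326,213), trough (388,180), pink decoy (406,208). Side view: stand (239,100), tray (312,203), valve (287,152), trough (328,278) with tin lids at about (317,253) and (342,291).

```bash
cat > h.py <<'E'
import cv2,numpy as np
np.set_printoptions(precision=3,suppress=True)
def cast(p,u,v,z):
    d=p["orientation"]@np.linalg.inv(p["K"])@np.array([u,v,1.]); c=p["position"]
    return (c+d*(z-c[2])/d[2])[:2].round(1)
E
python3 - <<'E'
from h import *; from cell import camera_params
s=camera_params("side");c=camera_params("scene")
for n,u,v,z in [("tin a",317,253,92),("tin b",342,291,92),("tray",312,203,18),("valve",288,152,40),("stand top L",233,87,102),("stand top R",246,103,102)]: print(n,cast(s,u,v,z))
for n,u,v,z in [("tray",326,213,18),("valve",295,230,30),("standL",232,295,102),("standR",251,276,102)]: print(n,cast(c,u,v,z))
im=cv2.imread("pics/side0.png")
a=cv2.resize(im[225:335,280:380],None,fx=4.5,fy=4.5,interpolation=cv2.INTER_CUBIC)
b=cv2.resize(im[65:135,210:300],None,fx=3.3,fy=3.3,interpolation=cv2.INTER_CUBIC)
d=cv2.resize(im[130:230,250:340],None,fx=2.6,fy=2.6,interpolation=cv2.INTER_CUBIC)
o=np.zeros((500,760,3),np.uint8);o[:495,:450]=a;o[:231,455:455+297]=b;o[235:495,455:455+234]=d
cv2.imwrite("pics/crop1.png",o)
E
```

```text
tin a [ 445.5 -270.1]
tin b [ 463.9 -388.1]
tray [503.5 -96.9]
valve [499.   79.4]
stand top L [417.7 326.6]
stand top R [434.3 253.3]
tray [501.6 -72.2]
valve [506.8  62.1]
standL [391.4 378.8]
standR [405.5 307. ]
```

View pics/crop1.png

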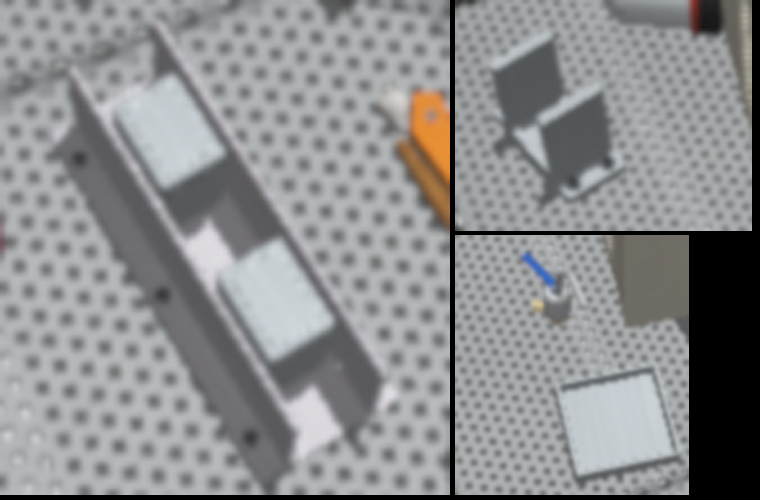

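Crop (side view): tin lids with corners near (113,110),(177,75),(228,152),(165,190) and (217,286),(280,238),(333,323),(275,362); stand's two end plates, blue-lever valve and tray all clear. The two views disagree by 25 mm on the tray, so I check by triangulating, with a scene crop.

```bash
cat >> h.py <<'E'
def tri(p,a,q,b):
    A=[];B=[]
    for P,(u,v) in((p,a),(q,b)):
        d=P["orientation"]@np.linalg.inv(P["K"])@np.array([u,v,1.]); d/=np.linalg.norm(d)
        M=np.eye(3)-np.outer(d,d);A.append(M);B.append(M@P["position"])
    X=np.linalg.lstsq(np.vstack(A),np.hstack(B),rcond=None)[0]
    return X, np.linalg.norm(A[0]@X-B[0])*2
E
python3 - <<'E'
from h import *; from cell import camera_params
s=camera_params("side");c=camera_params("scene")
print("tray",tri(s,(313.5,202.7),c,(326,213)))
for nm,C,z in [("a",[(113,110),(177,75),(228,152),(165,190)],92),("b",[(217,286),(280,238),(333,323),(275,362)],92)]:
    P=np.array([cast(s,280+x/4.5,225+y/4.5,z) for x,y in C]);print(nm,P.tolist(),P.mean(0),np.linalg.norm(np.roll(P,-1,0)-P,axis=1))
P=np.array([cast(s,250+(x-455)/2.6,130+(y-235)/2.6,18) for x,y in[(558,388),(653,370),(680,457),(580,478)]]);print("tray",P.tolist(),P.mean(0),np.linalg.norm(np.roll(P,-1,0)-P,axis=1))
P=np.array([cast(s,210+(x-455)/3.3,65+y/3.3,102) for x,y in[(494,66),(554,36),(604,87),(540,122)]]);print("stand",P.tolist(),P.mean(0),np.linalg.norm(np.roll(P,-1,0)-P,axis=1))
im=cv2.imread("pics/scene0.png")
a=cv2.resize(im[135:225,345:430],None,fx=4.5,fy=4.5,interpolation=cv2.INTER_CUBIC)
b=cv2.resize(im[250:330,210:280],None,fx=3.5,fy=3.5,interpolation=cv2.INTER_CUBIC)
d=cv2.resize(im[185:255,280:360],None,fx=3.5,fy=3.5,interpolation=cv2.INTER_CUBIC)
o=np.zeros((540,680,3),np.uint8);o[:405,:382]=a[:,:382];o[:280,385:385+245]=b;o[285:530,385:385+280]=d
cv2.imwrite("pics/crop2.png",o)
E
```

```text
tray (array([513.767, -87.594,  -1.088]), np.float64(4.903003301567727))
a [[420.7, -248.9], [463.6, -243.3], [472.0, -298.6], [429.6, -305.6]] [ 446.475 -274.1  ] [43.264 55.934 42.974 57.394]
b [[434.4, -368.8], [478.4, -357.2], [485.4, -413.4], [446.7, -420.7]] [ 461.225 -390.025] [45.503 56.634 39.382 53.338]
tray [[460.6, -28.3], [569.3, -48.7], [553.2, -161.0], [441.8, -141.5]] [506.225 -94.875] [110.598 113.448 113.094 114.751]
stand [[388.4, 347.3], [451.7, 359.9], [474.8, 284.4], [407.0, 268.9]] [430.475 315.125] [64.542 78.955 69.549 80.576]
```

View pics/crop2.png

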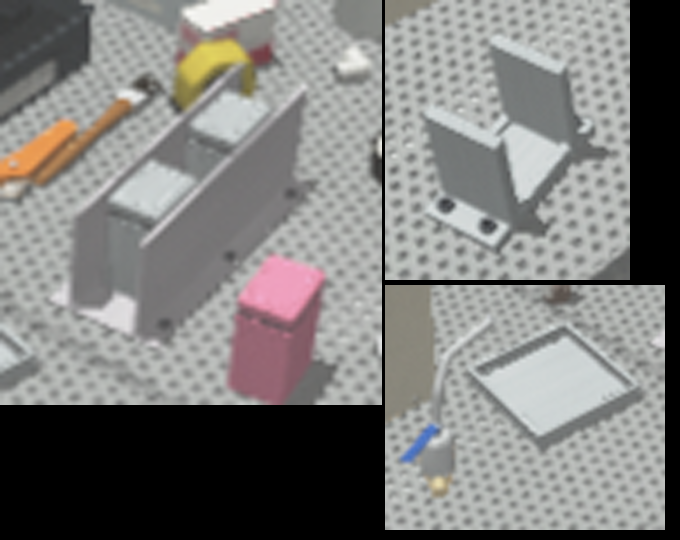

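Scene crop: tray rim corners near (562,325),(640,388),(541,445),(470,372); stand plate tops (497,38)-(570,72) and (430,112)-(505,140); valve body at (438,455).

```bash
python3 - <<'E'
from h import *; from cell import camera_params
s=camera_params("side");c=camera_params("scene")
D=lambda x,y:(280+(x-385)/3.5,185+(y-285)/3.5)
T=lambda x,y:(210+(x-385)/3.5,250+y/3.5)
P=np.array([cast(c,*D(x,y),18) for x,y in[(562,325),(640,388),(541,445),(470,372)]]);print("tray",P.tolist(),P.mean(0))
P=np.array([cast(c,*T(x,y),102) for x,y in[(497,38),(570,72),(505,140),(430,112)]]);print("stand",P.tolist(),P.mean(0))
S=lambda x,y:(210+(x-455)/3.3,65+y/3.3)
for a,b in [((494,66),(505,140)),((554,36),(430,112)),((604,87),(497,38)),((540,122),(570,72))]: print("st tri",tri(s,S(*a),c,T(*b)))
print("valve base",tri(s,(250+(556-455)/2.6,130+(290-235)/2.6),c,D(436,440)),tri(s,(250+(537-455)/2.6,130+(305-235)/2.6),c,D(438,486)))
for u,v in[(315,160),(412,148)]:print("chiller",cast(s,u,v,0))
for u,v in[(178,258),(293,208)]:print("chiller",cast(c,u,v,0))
C=lambda x,y:(345+x/4.5,135+y/4.5)
E4=lambda x,y:(280+x/4.5,225+y/4.5)
print("tough wall ends",tri(s,E4(73,70),c,C(140,240)),tri(s,E4(298,430),c,C(305,88)))
E
```

```text
tray [[550.1, -144.7], [432.6, -128.5], [446.2, -8.8], [565.1, -33.1]] [498.5   -78.775]
stand [[464.9, 290.9], [397.5, 273.5], [381.6, 347.5], [442.3, 370.2]] [421.575 320.525]
st tri (array([386.319, 347.239,  99.708]), np.float64(5.3913344481700705))
st tri (array([451.863, 367.011,  92.263]), np.float64(3.2740618768072367))
st tri (array([473.725, 288.139,  94.931]), np.float64(5.195895686250049))
st tri (array([405.108, 271.336,  96.253]), np.float64(5.963733530381796))
valve base (array([498.163,  73.88 ,  49.059]), np.float64(5.707211719920845)) (array([479.648,  87.563,  12.176]), np.float64(0.5056275725668576))
chiller [572.6  44.3]
chiller [869.9 -33.1]
chiller [698.4 373. ]
chiller [615.3 -26.5]
tough wall ends (array([ 409.893, -215.325,   89.978]), np.float64(2.21745786270574)) (array([ 442.333, -459.464,   87.744]), np.float64(2.534790947864262))
```

```bash

python3 -m pendant '{"dr":[[0,0,0.5],[0,0,0.45],[0,0,0],[0,0,0],[0,0,0]],"offset":[[0,0,0],[0,0,0],[0.57,-0.6,0],[0.57,-0.6,0],[0.57,-0.6,0]],"claw":[0,0,0,0,0]}' >/dev/null
python3 -m pendant '{"dr":[[0,0,0],[0,0,0],[0,0,0],[0,0,0],[0,0,0]],"offset":[[0.57,-0.6,0],[0.57,-0.6,0],[0.57,-0.6,0],[0.57,-0.6,0],[0.57,-0.6,0]],"claw":[0,0,0,0,0]}' >/dev/null
python3 -m pendant '{"dr":[[0,0,0],[0,0,0],[0,0,0],[0,0,0],[0,0,0]],"offset":[[0.57,-0.6,0],[0.57,-0.6,0],[0.57,-0.6,0],[0.57,-0.6,0],[0.57,-0.6,0]],"claw":[0,0,0,0,0]}'
python3 -m pendant '{"dr":[[0,0,0],[0,0,0]],"offset":[[0.3,-0.3,0],[0,0,0]],"claw":[0,0]}'
python3 - <<'E'
from h import *; from cell import *
import json
o=env.observe();print(o["eef_pos"],o["tool_rot"].tolist(),o["joint_positions"],o["clock"])
p=camera_params("wrist");cv2.imwrite("pics/w1.png",grab_frame("wrist"));print(p)
json.dump({k:np.asarray(v).tolist() for k,v in p.items()},open("w1.json","w"))
E
```

```text
clock: 1.65
eef_pos: [430.1, -301.5, 222.6]
tool_rot: [[0.991, 0.133, -0.0], [0.133, -0.991, 0.0], [-0.0, -0.0, -1.0]]
wrist_force: [-0.2, -0.4, -0.1]
grip_width: 0.998
gripper_force: 0.0
clock: 1.85
eef_pos: [441.6, -286.6, 222.6]
tool_rot: [[0.99, 0.138, 0.001], [0.138, -0.99, 0.001], [0.001, -0.001, -1.0]]
wrist_force: [-0.2, -0.0, -0.2]
grip_width: 1.003
gripper_force: 0.0
[ 441.601 -286.628  222.593] [[0.9904655005039612, 0.13776008921146696, 0.0005001318686526652], [0.1377595833079702, -0.9904652561940557, 0.0009346011225653461], [0.0006241139734376645, -0.0008567922108086649, -0.99999943819427]] [ 0.591  0.241 -0.156  1.9    0.043  1.004 -1.016] 1.85
{'K': array([[314.68 ,   0.   , 317.172],
       [  0.   , 314.68 , 199.883],
       [  0.   ,   0.   ,   1.   ]]), 'position': array([ 518.087, -276.723,  385.746]), 'orientation': array([[ 0.139, -0.95 , -0.279],
       [-0.99 , -0.133, -0.038],
       [-0.001,  0.281, -0.96 ]])}
```

View pics/w1.png

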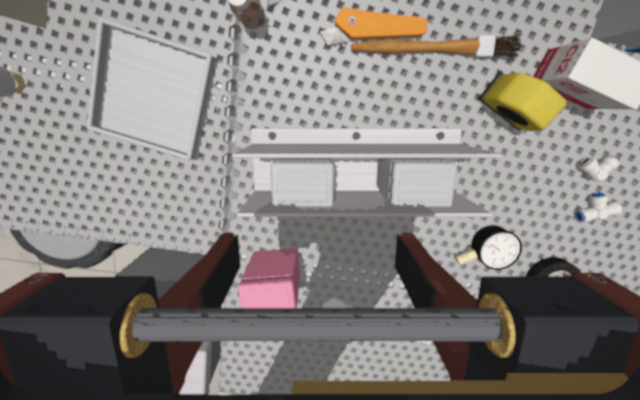

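Wrist view: lids at columns 271–334 and 391–455, rows 162–207; tray rim corners near (104,20),(212,58),(193,157),(91,125); the trough walls run at rows 153 and 214, and the pink decoy is at (270,277).

```bash
python3 - <<'E'
from h import *; import json
p={k:np.array(v) for k,v in json.load(open("w1.json")).items()}
for C in ([(273,162),(334,162),(333,207),(271,207)],[(391,163),(453,163),(455,207),(392,207)]):
    P=np.array([cast(p,*c,92) for c in C]);print(P.tolist(),P.mean(0),np.linalg.norm(np.roll(P,-1,0)-P,axis=1))
for a,b in[((236,152),(500,155)),((240,214),(490,214))]:print("wall",cast(p,*a,94),cast(p,*b,94))
P=np.array([cast(p,*c,18) for c in[(104,20),(212,58),(193,157),(91,125)]]);print("tray",P.tolist(),P.mean(0),np.linalg.norm(np.roll(P,-1,0)-P,axis=1))
E
```

```text
[[463.7, -242.2], [471.7, -299.0], [427.7, -304.9], [419.3, -244.7]] [ 445.6 -272.7] [57.361 44.394 60.783 44.47 ]
[[478.2, -352.2], [486.3, -409.9], [444.3, -423.1], [435.8, -362.1]] [ 461.15  -386.825] [58.266 44.025 61.589 43.54 ]
wall [ 468.6 -207.6] [ 499.8 -450.2]
wall [ 408.6 -215.6] [ 442.6 -457.9]
tray [[574.1, -44.0], [553.1, -157.3], [442.9, -140.2], [463.5, -24.0]] [508.4   -91.375] [115.23  111.519 118.012 112.394]
```

```bash

python3 -m pendant '{"dr":[[0,0,0],[0,0,0],[0,0,0],[0,0,0],[0,0,0]],"offset":[[0.17,-0.32,0.6],[0,0,0.7],[0,0,0.7],[0,0,0],[0,0,0]],"claw":[0,0,0,0,0]}'
```

```text
clock: 2.4
eef_pos: [444.2, -276.9, 142.9]
tool_rot: [[0.991, 0.131, -0.001], [0.131, -0.991, -0.0], [-0.001, -0.0, -1.0]]
wrist_force: [0.7, 0.5, -0.1]
grip_width: 0.998
gripper_force: 0.0
```

```bash

python3 -m pendant '{"dr":[[0,0,0],[0,0,0],[0,0,0],[0,0,0],[0,0,0]],"offset":[[0.06,-0.09,0.4],[0,0,0.7],[0,0,0.7],[0,0,0.5],[0,0,0.2]],"claw":[0,0,0,0,0]}'
python3 -m pendant '{"dr":[[0,0,0],[0,0,0],[0,0,0],[0,0,0],[0,0,0]],"offset":[[0,0,0],[0,0,0],[0,0,0],[0,0,0],[0,0,0]],"claw":[0,0.5,0.5,0.5,0.5]}'
```

```text
clock: 2.9
eef_pos: [446.8, -272.6, 42.6]
tool_rot: [[0.991, 0.132, -0.0], [0.132, -0.991, -0.0], [-0.0, 0.0, -1.0]]
wrist_force: [-0.8, 0.7, 0.8]
grip_width: 1.001
gripper_force: 0.0
clock: 3.4
eef_pos: [447.4, -271.9, 43.4]
tool_rot: [[0.991, 0.133, 0.001], [0.133, -0.991, -0.0], [0.001, 0.001, -1.0]]
wrist_force: [-0.5, -1.0, 5.5]
grip_width: 0.68
gripper_force: 30.0
```

```bash

python3 -m pendant '{"dr":[[0,0,0],[0,0,0],[0,0,0],[0,0,0],[0,0,0]],"offset":[[0,0,-0.15],[0,0,-0.25],[0,0,-0.25],[0,0,0],[0,0,0]],"claw":[0.6,0.6,0.6,0.6,0.6]}'
python3 -m pendant '{"dr":[[0,0,0],[0,0,0],[0,0,0]],"offset":[[0,0,0],[0,0,0],[0,0,0]],"claw":[0.6,0.6,0.6]}'
```

```text
clock: 3.9
eef_pos: [447.2, -271.9, 69.2]
tool_rot: [[0.991, 0.133, 0.001], [0.133, -0.991, -0.001], [0.001, 0.001, -1.0]]
wrist_force: [-0.6, -0.1, -1.5]
grip_width: 0.68
gripper_force: 30.0
clock: 4.2
eef_pos: [446.7, -271.7, 68.4]
tool_rot: [[0.991, 0.133, -0.001], [0.133, -0.991, 0.0], [-0.001, -0.0, -1.0]]
wrist_force: [-0.4, 0.3, -2.0]
grip_width: 0.68
gripper_force: 30.0
```

Only about 1.5–2 N, so this is the light one. I'll set it back and take the other tin first.

```bash

python3 -m pendant '{"dr":[[0,0,0],[0,0,0],[0,0,0],[0,0,0],[0,0,0]],"offset":[[0,0,0.25],[0,0,0.2],[0,0,0.1],[0,0,0.08],[0,0,0]],"claw":[0.6,0.6,0.6,0.6,0.6]}'
python3 -m pendant '{"dr":[[0,0,0],[0,0,0],[0,0,0],[0,0,0]],"offset":[[0,0,0],[0,0,0],[0,0,0],[0,0,0]],"claw":[0,0,0,0]}'
```

```text
clock: 4.7
eef_pos: [446.9, -271.7, 43.4]
tool_rot: [[0.991, 0.133, -0.0], [0.133, -0.991, 0.0], [-0.0, -0.0, -1.0]]
wrist_force: [-0.5, -0.8, -2.2]
grip_width: 0.685
gripper_force: 30.0
clock: 5.1
eef_pos: [447.0, -271.8, 43.5]
tool_rot: [[0.991, 0.133, 0.0], [0.133, -0.991, -0.0], [0.0, 0.0, -1.0]]
wrist_force: [0.5, 0.0, -0.2]
grip_width: 0.988
gripper_force: 0.0
```

```bash

python3 -m pendant '{"dr":[[0,0,0],[0,0,0],[0,0,0],[0,0,0],[0,0,0]],"offset":[[0,0,-0.5],[0,0,-0.8],[0,0,-0.8],[0,0.5,-0.4],[0,0.8,0]],"claw":[0,0,0,0,0]}' >/dev/null
python3 -m pendant '{"dr":[[0,0,0],[0,0,0],[0,0,0],[0,0,0],[0,0,0]],"offset":[[0,0.8,0],[0,0.6,0],[0,0.22,0],[0,0,0],[0,0,0]],"claw":[0,0,0,0,0]}'
```

```text
clock: 6.1
eef_pos: [462.5, -386.0, 143.2]
tool_rot: [[0.991, 0.134, -0.0], [0.134, -0.991, 0.001], [-0.0, -0.001, -1.0]]
wrist_force: [-0.2, 0.3, -0.4]
grip_width: 0.999
gripper_force: 0.0
```

```bash

python3 -m pendant '{"dr":[[0,0,0],[0,0,0],[0,0,0],[0,0,0],[0,0,0]],"offset":[[0,0.03,0.4],[0,0,0.7],[0,0,0.7],[0,0,0.5],[0,0,0.2]],"claw":[0,0,0,0,0]}'
python3 -m pendant '{"dr":[[0,0,0],[0,0,0],[0,0,0],[0,0,0],[0,0,0]],"offset":[[0,0,0],[0,0,0],[0,0,0],[0,0,0],[0,0,0]],"claw":[0,0.6,0.6,0.6,0.6]}'
python3 -m pendant '{"dr":[[0,0,0],[0,0,0],[0,0,0],[0,0,0],[0,0,0]],"offset":[[0,0,-0.15],[0,0,-0.25],[0,0,-0.25],[0,0,0],[0,0,0]],"claw":[0.6,0.6,0.6,0.6,0.6]}'
python3 -m pendant '{"dr":[[0,0,0],[0,0,0],[0,0,0]],"offset":[[0,0,0],[0,0,0],[0,0,0]],"claw":[0.6,0.6,0.6]}'
```

```text
clock: 6.6
eef_pos: [461.8, -386.0, 41.6]
tool_rot: [[0.991, 0.135, -0.003], [0.135, -0.991, 0.003], [-0.002, -0.003, -1.0]]
wrist_force: [0.9, 0.1, -0.2]
grip_width: 0.997
gripper_force: 0.0
clock: 7.1
eef_pos: [463.0, -387.5, 44.3]
tool_rot: [[0.991, 0.133, 0.0], [0.133, -0.991, 0.001], [0.001, -0.001, -1.0]]
wrist_force: [-1.3, 0.5, 7.2]
grip_width: 0.682
gripper_force: 30.0
clock: 7.6
eef_pos: [462.7, -389.0, 69.9]
tool_rot: [[0.991, 0.133, 0.001], [0.133, -0.991, -0.001], [0.0, 0.001, -1.0]]
wrist_force: [-0.7, -0.4, -5.1]
grip_width: 0.683
gripper_force: 30.0
clock: 7.9
eef_pos: [462.4, -388.5, 69.1]
tool_rot: [[0.991, 0.133, -0.001], [0.133, -0.991, 0.0], [-0.001, -0.0, -1.0]]
wrist_force: [-0.9, -0.6, -5.7]
grip_width: 0.68
gripper_force: 30.0
```

Heavy: 5.7 N. Lift clear and carry it towards the staging spot.

```bash

python3 -m pendant '{"dr":[[0,0,0],[0,0,0],[0,0,0],[0,0,0],[0,0,0]],"offset":[[0,0,-0.3],[0,0,-0.6],[0,0,-0.8],[0,0,-0.8],[0,0,-0.5]],"claw":[0.6,0.6,0.6,0.6,0.6]}'
python3 -m pendant '{"dr":[[0,0,0],[0,0,0],[0,0,0],[0,0,0],[0,0,0]],"offset":[[0,-0.3,0],[0.04,-0.5,0],[0.04,-0.62,0],[0.04,-0.62,0],[0.04,-0.62,0]],"claw":[0.6,0.6,0.6,0.6,0.6]}' >/dev/null
python3 -m pendant '{"dr":[[0,0,0],[0,0,0],[0,0,0],[0,0,0],[0,0,0]],"offset":[[0.04,-0.62,0],[0.04,-0.62,0],[0.04,-0.62,0],[0.04,-0.62,0],[0.04,-0.62,0]],"claw":[0.6,0.6,0.6,0.6,0.6]}'
python3 -m pendant '{"dr":[[0,0,0],[0,0,0],[0,0,0],[0,0,0],[0,0,0]],"offset":[[0.04,-0.62,0],[0.04,-0.62,0],[0.04,-0.62,0],[0.04,-0.5,0],[0.04,-0.35,0]],"claw":[0.6,0.6,0.6,0.6,0.6]}'
python3 -m pendant '{"dr":[[0,0,0],[0,0,0]],"offset":[[0,0,0],[0,0,0]],"claw":[0.6,0.6]}'
python3 - <<'E'
from h import *; from cell import *
import json
o=env.observe();print(o["joint_positions"])
p=camera_params("wrist");cv2.imwrite("pics/w2.png",grab_frame("wrist"));print(p["position"])
json.dump({k:np.asarray(v).tolist() for k,v in p.items()},open("w2.json","w"))
E
```

```text
clock: 8.4
eef_pos: [463.5, -389.4, 193.0]
tool_rot: [[0.991, 0.133, 0.003], [0.133, -0.991, -0.002], [0.003, 0.003, -1.0]]
wrist_force: [-0.0, 0.4, -6.4]
grip_width: 0.683
gripper_force: 30.0
clock: 9.4
eef_pos: [444.8, -156.4, 188.4]
tool_rot: [[0.991, 0.133, -0.002], [0.133, -0.991, 0.001], [-0.002, -0.001, -1.0]]
wrist_force: [-0.1, -0.6, -5.0]
grip_width: 0.683
gripper_force: 30.0
clock: 9.9
eef_pos: [438.1, -47.7, 188.5]
tool_rot: [[0.991, 0.135, -0.002], [0.135, -0.991, 0.0], [-0.002, -0.001, -1.0]]
wrist_force: [-0.4, -0.5, -5.2]
grip_width: 0.682
gripper_force: 30.0
clock: 10.1
eef_pos: [438.9, -49.9, 188.9]
tool_rot: [[0.991, 0.134, -0.001], [0.134, -0.991, -0.0], [-0.001, 0.0, -1.0]]
wrist_force: [-0.3, -1.4, -5.1]
grip_width: 0.683
gripper_force: 30.0
[ 0.274  0.153 -0.33   2.105  0.064  0.894 -1.528]
[515.693 -40.113 351.897]
```

View pics/w2.png

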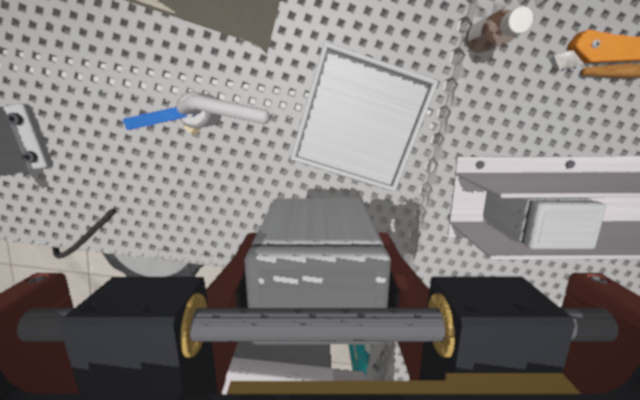

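Wrist view: chiller corner at (268,48), valve base ~(195,112) with blue lever to (127,124) and spout to (265,117), tray rim corners (328,47),(437,84),(395,188),(292,157), stand flange at the left (30,140), bench edge near row 245.

```bash
python3 - <<'E'
from h import *; import json
p={k:np.array(v) for k,v in json.load(open("w2.json")).items()}
for n,u,v,z in [("chiller0",268,48,0),("chiller20",268,48,20),("chiller edge2",170,5,10),("valve",195,118,10),("lever",127,124,50),("spout",265,117,70),("edge",60,240,0),("edge",220,263,0),("flange",42,165,10),("flange",25,107,10)]:print(n,cast(p,u,v,z))
P=np.array([cast(p,*c,18) for c in[(328,47),(437,84),(395,188),(292,157)]]);print("tray",P.tolist(),P.mean(0),np.linalg.norm(np.roll(P,-1,0)-P,axis=1))
E
```

```text
chiller0 [566.1  17.2]
chiller20 [563.3  14. ]
chiller edge2 [589.5 112. ]
valve [487.4  85.6]
lever [476.7 133.6]
spout [501.4   3.4]
edge [320.6 247.5]
edge [315.7  54.1]
flange [414.6 250.5]
flange [474.7 261.3]
tray [[572.3, -43.1], [553.6, -155.8], [442.9, -136.1], [461.5, -20.6]] [507.575 -88.9  ] [114.241 112.439 116.988 113.061]
```

```bash

python3 -m pendant '{"dr":[[0,0,0],[0,0,0],[0,0,0],[0,0,0],[0,0,0]],"offset":[[0.03,-0.3,0],[0.05,-0.5,0],[0.05,-0.62,0],[0.05,-0.62,0],[0.06,-0.62,0]],"claw":[0.6,0.6,0.6,0.6,0.6]}'
python3 -m pendant '{"dr":[[0,0,0],[0,0,0],[0,0,0],[0,0,0],[0,0,0]],"offset":[[0.06,-0.62,0],[0.06,-0.62,0],[0.06,-0.62,0],[0.05,-0.62,0],[0.05,-0.4,0]],"claw":[0.6,0.6,0.6,0.6,0.6]}'
python3 -m pendant '{"dr":[[0,0,0],[0,0,0],[0,0,0],[0,0,0]],"offset":[[0.05,-0.26,0],[0,0,0],[0,0,0],[0,0,0]],"claw":[0.6,0.6,0.6,0.6]}'
```

```text
clock: 10.65
eef_pos: [434.9, 57.8, 189.4]
tool_rot: [[0.991, 0.132, -0.0], [0.132, -0.991, 0.0], [-0.0, -0.0, -1.0]]
wrist_force: [0.9, -0.6, -4.3]
grip_width: 0.68
gripper_force: 30.0
clock: 11.15
eef_pos: [430.5, 174.6, 189.5]
tool_rot: [[0.991, 0.134, -0.0], [0.134, -0.991, 0.001], [0.0, -0.001, -1.0]]
wrist_force: [-0.8, 0.2, -5.4]
grip_width: 0.684
gripper_force: 30.0
clock: 11.55
eef_pos: [431.7, 181.7, 189.3]
tool_rot: [[0.991, 0.131, -0.0], [0.131, -0.991, -0.001], [-0.0, 0.001, -1.0]]
wrist_force: [-0.1, -0.3, -6.0]
grip_width: 0.681
gripper_force: 30.0
```

```bash

python3 -m pendant '{"dr":[[0,0,0],[0,0,0],[0,0,0],[0,0,0],[0,0,0]],"offset":[[0,0,0.4],[0,0,0.7],[0,0,0.7],[0,0,0.7],[0,0,0.6]],"claw":[0.6,0.6,0.6,0.6,0.6]}' >/dev/null
python3 -m pendant '{"dr":[[0,0,0],[0,0,0],[0,0,0],[0,0,0],[0,0,0]],"offset":[[0,0,0.35],[0,0,0.18],[0,0,0],[0,0,0.05],[0,0,0]],"claw":[0.6,0.6,0.6,0.6,0.6]}'
```

```text
clock: 12.55
eef_pos: [432.3, 183.1, 42.9]
tool_rot: [[0.991, 0.132, 0.001], [0.132, -0.991, 0.0], [0.001, -0.0, -1.0]]
wrist_force: [-1.0, -0.3, -6.2]
grip_width: 0.68
gripper_force: 30.0
```

```bash

python3 -m pendant '{"dr":[[0,0,0],[0,0,0]],"offset":[[0,0,0.04],[0,0,0]],"claw":[0.6,0.6]}'
python3 -m pendant '{"dr":[[0,0,0],[0,0,0]],"offset":[[0,0,0.03],[0,0,0]],"claw":[0.6,0.6]}'
```

```text
clock: 12.75
eef_pos: [431.9, 183.0, 41.0]
tool_rot: [[0.991, 0.133, 0.001], [0.133, -0.991, 0.0], [0.001, -0.0, -1.0]]
wrist_force: [0.1, 0.3, -6.2]
grip_width: 0.685
gripper_force: 30.0
clock: 12.95
eef_pos: [431.9, 183.1, 40.2]
tool_rot: [[0.991, 0.133, 0.001], [0.133, -0.991, -0.0], [0.001, 0.0, -1.0]]
wrist_force: [-2.0, -2.0, 3.7]
grip_width: 0.679
gripper_force: 30.0
```

```bash

python3 -m pendant '{"dr":[[0,0,0],[0,0,0],[0,0,0],[0,0,0],[0,0,0]],"offset":[[0,0,0],[0,0,0],[0,0,0],[0,0,0],[0,0,-0.3]],"claw":[0,0,0,0,0]}' 
python3 -m pendant '{"dr":[[0,0,0],[0,0,0],[0,0,0],[0,0,0],[0,0,-0.94]],"offset":[[0,0,-0.7],[0,0,-0.9],[0,0,-0.9],[0,0,-0.9],[0,0,-0.3]],"claw":[0,0,0,0,0]}' 
python3 -m pendant '{"dr":[[0,0,-0.94],[0,0,-0.94],[0,0,-0.94],[0,0,-0.94],[0,0,-0.94]],"offset":[[0,0,0],[0,0,0],[0,0,0],[0,0,0],[0,0,0]],"claw":[0,0,0,0,0]}' >/dev/null
python3 -m pendant '{"dr":[[0,0,-0.94],[0,0,-0.94],[0,0,-0.94],[0,0,-0.94],[0,0,-0.94]],"offset":[[0,0,0],[0,0,0],[0,0,0],[0,0,0],[0,0,0]],"claw":[0,0,0,0,0]}' >/dev/null
python3 -m pendant '{"dr":[[0,0,-0.94],[0,0,0],[0,0,0],[0,0,0]],"offset":[[0,0,0],[0,0,0],[0,0,0],[0,0,0]],"claw":[0,0,0,0]}'
python3 - <<'E'
from h import *; from cell import *
import json
o=env.observe();print(o["joint_positions"])
p=camera_params("wrist");cv2.imwrite("pics/w3.png",grab_frame("wrist"));print(p["position"])
json.dump({k:np.asarray(v).tolist() for k,v in p.items()},open("w3.json","w"))
E
```

```text
clock: 13.45
eef_pos: [430.7, 182.6, 50.9]
tool_rot: [[0.991, 0.133, -0.002], [0.133, -0.991, -0.001], [-0.002, 0.001, -1.0]]
wrist_force: [-0.3, -0.3, -0.4]
grip_width: 0.995
gripper_force: 0.0
clock: 13.95
eef_pos: [433.1, 184.2, 203.9]
tool_rot: [[0.965, 0.263, 0.006], [0.263, -0.965, 0.002], [0.006, -0.001, -1.0]]
wrist_force: [1.0, -0.3, 0.5]
grip_width: 1.0
gripper_force: 0.0
clock: 15.35
eef_pos: [431.6, 183.0, 199.7]
tool_rot: [[-0.134, 0.991, 0.0], [0.991, 0.134, -0.0], [-0.0, 0.0, -1.0]]
wrist_force: [-0.2, -0.1, -0.3]
grip_width: 0.998
gripper_force: 0.0
[ 0.133  0.242 -0.755  2.017  0.203  0.956 -0.591]
[421.066 259.119 362.866]
```

View pics/w3.png

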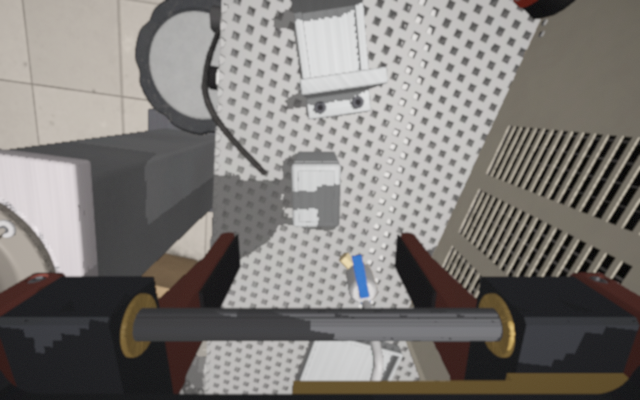

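Wrist view: the tin stands upright on the bench with its lid about (293–340, 163–228), clear of the valve at (360,280); the stand is at the top, its near plate top around (345,80) and far plate at the upper edge. Now re-grip by the broad faces.

```bash

python3 -m pendant '{"dr":[[0,0,0],[0,0,0],[0,0,0],[0,0,0],[0,0,0]],"offset":[[0,0,0.4],[0,0,0.8],[0,0,0.8],[0,0,0.8],[0,0,0.6]],"claw":[0,0,0,0,0]}' >/dev/null
python3 -m pendant '{"dr":[[0,0,0],[0,0,0],[0,0,0],[0,0,0],[0,0,0]],"offset":[[0,0,0.4],[0,0,0.18],[0,0,0],[0,0,0],[0,0,0]],"claw":[0,0,0,0.8,0.8]}'
python3 -m pendant '{"dr":[[0,0,0],[0,0,0],[0,0,0],[0,0,0],[0,0,0]],"offset":[[0,0,0],[0,0,0],[0,0,0],[0,0,0],[0,0,0]],"claw":[0.8,0.8,0.8,0.8,0.8]}'
```

```text
clock: 16.4
eef_pos: [432.3, 183.4, 41.2]
tool_rot: [[-0.137, 0.991, 0.002], [0.991, 0.137, 0.001], [0.0, 0.002, -1.0]]
wrist_force: [0.0, -0.0, 1.5]
grip_width: 0.857
gripper_force: 0.0
clock: 16.9
eef_pos: [431.1, 182.8, 40.3]
tool_rot: [[-0.137, 0.991, -0.001], [0.991, 0.137, -0.001], [-0.001, -0.001, -1.0]]
wrist_force: [-2.8, -0.6, 4.6]
grip_width: 0.496
gripper_force: 30.0
```

```bash

python3 -m pendant '{"dr":[[0,0,0],[0,0,0],[0,0,0],[0,0,0],[0,0,0]],"offset":[[0,0,-0.25],[0,0,-0.5],[0,0,-0.7],[0,0,-0.7],[0,0,-0.7]],"claw":[0.8,0.8,0.8,0.8,0.8]}' 
python3 -m pendant '{"dr":[[0,0,0],[0,0,0],[0,0,0],[0,0,0],[0,0,0]],"offset":[[0,0,-0.5],[0.1,0,-0.25],[0.3,0,0],[0.4,0,0],[0.3,0,0]],"claw":[0.8,0.8,0.8,0.8,0.8]}' >/dev/null
python3 -m pendant '{"dr":[[0,0,0],[0,0,0],[0,0,0]],"offset":[[0.2,0,0],[0,0,0],[0,0,0]],"claw":[0.8,0.8,0.8]}'
python3 - <<'E'
from h import *; from cell import *
import json
p=camera_params("wrist");f=grab_frame("wrist");cv2.imwrite("pics/w4.png",f);print(p["position"])
json.dump({k:np.asarray(v).tolist() for k,v in p.items()},open("w4.json","w"))
cv2.imwrite("pics/w4c.png",cv2.resize(f[:230,180:460],None,fx=2.6,fy=2.6,interpolation=cv2.INTER_CUBIC))
E
```

```text
clock: 17.4
eef_pos: [431.0, 182.7, 155.2]
tool_rot: [[-0.137, 0.991, -0.001], [0.991, 0.137, -0.0], [-0.0, -0.001, -1.0]]
wrist_force: [1.0, -0.7, -6.7]
grip_width: 0.499
gripper_force: 30.0
clock: 18.2
eef_pos: [424.2, 234.3, 183.7]
tool_rot: [[-0.137, 0.991, -0.001], [0.991, 0.137, -0.001], [-0.001, -0.001, -1.0]]
wrist_force: [0.1, -0.7, -5.1]
grip_width: 0.501
gripper_force: 30.0
[413.64  310.491 346.791]
```

View pics/w4c.png

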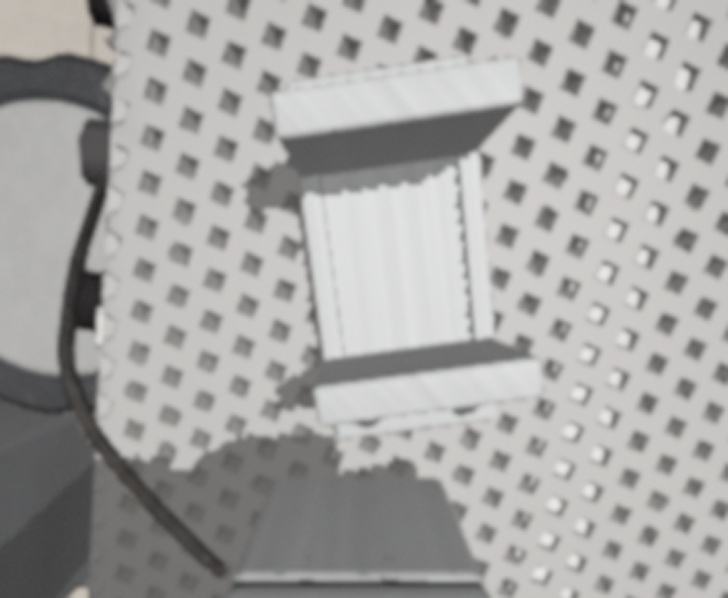

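Crop: stand from above – far plate top corners (275,95),(520,58),(522,102),(285,138), near plate top (316,388),(540,358),(541,396),(323,424), kerbs between; the pocket is empty.

```bash
python3 - <<'E'
from h import *; import json
p={k:np.array(v) for k,v in json.load(open("w4.json")).items()}
F=lambda c,z:cast(p,180+c[0]/2.6,c[1]/2.6,z)
f=np.array([F(c,102) for c in[(275,95),(520,58),(522,102),(285,138)]]);n=np.array([F(c,102) for c in[(316,388),(540,358),(541,396),(323,424)]])
for P in(f,n):print(P.tolist(),np.linalg.norm(np.roll(P,-1,0)-P,axis=1),np.degrees(np.arctan2(*(P[1]-P[0])[::-1])),np.degrees(np.arctan2(*(P[2]-P[3])[::-1])))
inn=[(f[2]+f[3])/2,(n[0]+n[1])/2];d=inn[0]-inn[1];print("inner",inn,np.linalg.norm(d),np.degrees(np.arctan2(-d[0],d[1])),(inn[0]+inn[1])/2)
d=f.mean(0)-n.mean(0);print("all",(f.mean(0)+n.mean(0))/2,np.linalg.norm(d),np.degrees(np.arctan2(-d[0],d[1])))
k=[F(c,16) for c in[(303,195),(323,358),(480,152),(495,338)]];print("kerb",k)
for a,b in((0,1),(2,3)):
    d=k[a]-k[b];print(np.degrees(np.arctan2(-d[0],d[1])))
E
```

```text
[[384.9, 354.5], [448.8, 372.5], [451.4, 362.1], [388.8, 344.3]] [66.387 10.72  65.081 10.92 ] 15.732004785107295 15.872839021793972
[[405.7, 277.8], [470.0, 295.7], [472.6, 284.7], [409.2, 267.4]] [66.745 11.303 65.718 10.973] 15.556276400111171 15.262765277083258
inner [array([420.1, 353.2]), array([437.85, 286.75])] 68.77982989220027 14.955564309258476 [428.975 319.975]
all [428.925 319.875] 79.73777335742453 15.195248526819947
kerb [array([389.1, 337.6]), array([404.3, 278.5]), array([452.5, 361.5]), array([470.6, 295.6])]
14.423371222077414
15.358062754653307
```

```bash

python3 -m pendant '{"dr":[[0,0,-0.5],[0,0,-0.43],[0,0,0],[0,0,0],[0,0,0]],"offset":[[0,0,0],[0,0,0],[0.25,0.08,0],[0.4,0.14,0],[0.4,0.14,0]],"claw":[0.8,0.8,0.8,0.8,0.8]}' >/dev/null
python3 -m pendant '{"dr":[[0,0,0],[0,0,0],[0,0,0],[0,0,0],[0,0,0]],"offset":[[0.4,0.14,0],[0.4,0.14,0],[0.18,0.04,0],[0,0,0],[0,0,0]],"claw":[0.8,0.8,0.8,0.8,0.8]}'
```

```text
clock: 19.25
eef_pos: [429.2, 319.3, 184.0]
tool_rot: [[-0.263, 0.965, -0.0], [0.965, 0.263, -0.001], [-0.001, -0.001, -1.0]]
wrist_force: [-0.4, 0.4, -5.1]
grip_width: 0.5
gripper_force: 30.0
```

```bash

python3 -m pendant '{"dr":[[0,0,0],[0,0,0],[0,0,0],[0,0,0],[0,0,0]],"offset":[[0,0.01,0.35],[0,0,0.5],[0,0,0.4],[0,0,0.3],[0,0,0]],"claw":[0.8,0.8,0.8,0.8,0.8]}'
```

```text
clock: 19.75
eef_pos: [428.7, 318.8, 120.1]
tool_rot: [[-0.264, 0.965, -0.003], [0.965, 0.264, -0.002], [-0.001, -0.004, -1.0]]
wrist_force: [0.1, -0.2, -5.5]
grip_width: 0.498
gripper_force: 30.0
```

```bash

python3 -m pendant '{"dr":[[0,0,0],[0,0,0],[0,0,0],[0,0,0],[0,0,0]],"offset":[[0,0,0.4],[0,0,0.4],[0,0,0.4],[0,0,0.25],[0,0,0]],"claw":[0.8,0.8,0.8,0.8,0.8]}'
python3 -m pendant '{"dr":[[0,0,0],[0,0,0]],"offset":[[0,0,0.15],[0,0,0]],"claw":[0.8,0.8]}'
```

```text
clock: 20.25
eef_pos: [428.7, 319.3, 62.3]
tool_rot: [[-0.264, 0.964, -0.003], [0.964, 0.264, -0.002], [-0.001, -0.003, -1.0]]
wrist_force: [-0.4, 0.2, -5.7]
grip_width: 0.5
gripper_force: 30.0
clock: 20.45
eef_pos: [429.7, 320.2, 58.0]
tool_rot: [[-0.264, 0.965, -0.0], [0.965, 0.264, -0.0], [-0.0, -0.0, -1.0]]
wrist_force: [0.0, 0.4, -5.7]
grip_width: 0.499
gripper_force: 30.0
```

```bash

python3 -m pendant '{"dr":[[0,0,0],[0,0,0]],"offset":[[0,0,0.1],[0,0,0]],"claw":[0.8,0.8]}'
python3 -m pendant '{"dr":[[0,0,0],[0,0,0]],"offset":[[0,0,0.06],[0,0,0]],"claw":[0.8,0.8]}'
python3 -m pendant '{"dr":[[0,0,0],[0,0,0]],"offset":[[0,0,0.03],[0,0,0]],"claw":[0.8,0.8]}'
```

```text
clock: 20.65
eef_pos: [429.8, 320.1, 54.2]
tool_rot: [[-0.264, 0.965, 0.0], [0.965, 0.264, 0.0], [-0.0, 0.0, -1.0]]
wrist_force: [0.2, -0.4, -5.1]
grip_width: 0.502
gripper_force: 30.0
clock: 20.85
eef_pos: [429.7, 320.0, 51.8]
tool_rot: [[-0.264, 0.965, -0.0], [0.965, 0.264, -0.0], [-0.0, -0.0, -1.0]]
wrist_force: [0.6, 1.0, -5.7]
grip_width: 0.499
gripper_force: 30.0
clock: 21.05
eef_pos: [429.7, 320.1, 50.6]
tool_rot: [[-0.264, 0.965, -0.0], [0.965, 0.264, -0.0], [-0.0, -0.0, -1.0]]
wrist_force: [-0.6, 0.1, -5.6]
grip_width: 0.497
gripper_force: 30.0
```

```bash

python3 -m pendant '{"dr":[[0,0,0],[0,0,0]],"offset":[[0,0,0.03],[0,0,0]],"claw":[0.8,0.8]}'
```

```text
clock: 21.25
eef_pos: [429.7, 320.2, 50.3]
tool_rot: [[-0.264, 0.965, 0.001], [0.965, 0.264, -0.001], [-0.001, 0.0, -1.0]]
wrist_force: [-2.2, -2.8, 4.4]
grip_width: 0.497
gripper_force: 30.0
```

```bash

python3 -m pendant '{"dr":[[0,0,0],[0,0,0],[0,0,0],[0,0,0],[0,0,0]],"offset":[[0,0,0],[0,0,0],[0,0,0],[0,0,0],[0,0,-0.3]],"claw":[0.3,0,0,0,0]}' 
python3 -m pendant '{"dr":[[0,0,0],[0,0,0],[0,0,0],[0,0,0],[0,0,0]],"offset":[[0,0,-0.6],[0,0,-0.8],[0,0,-0.8],[0,0,-0.8],[0,0,-0.8]],"claw":[0,0,0,0,0]}' 
python3 -m pendant '{"dr":[[0,0,0.94],[0,0,0.94],[0,0,0.94],[0,0,0.94],[0,0,0.94]],"offset":[[0,0,0],[0,0,0],[0,0,0],[0,0,0],[0,0,0]],"claw":[0,0,0,0,0]}' >/dev/null
python3 -m pendant '{"dr":[[0,0,0.94],[0,0,0.94],[0,0,0.94],[0,0,0.94],[0,0,0.94]],"offset":[[0,0,0],[0,0,0],[0,0,0],[0,0,0],[0,0,0]],"claw":[0,0,0,0,0]}' >/dev/null
python3 -m pendant '{"dr":[[0,0,0.94],[0,0,0.94],[0,0,0.92],[0,0,0],[0,0,0]],"offset":[[0,0,0],[0,0,0],[0,0,0],[0,0,0],[0,0,0]],"claw":[0,0,0,0,0]}'
```

```text
clock: 21.75
eef_pos: [429.0, 319.4, 60.7]
tool_rot: [[-0.264, 0.964, -0.002], [0.964, 0.264, -0.001], [-0.001, -0.002, -1.0]]
wrist_force: [-0.0, -0.2, -0.4]
grip_width: 0.917
gripper_force: 0.0
clock: 22.25
eef_pos: [429.4, 320.3, 215.7]
tool_rot: [[-0.265, 0.964, 0.0], [0.964, 0.265, 0.0], [0.0, 0.001, -1.0]]
wrist_force: [0.3, -0.2, -0.3]
grip_width: 1.004
gripper_force: 0.0
clock: 23.75
eef_pos: [429.5, 320.4, 214.0]
tool_rot: [[0.99, 0.138, 0.0], [0.138, -0.99, 0.0], [0.0, -0.0, -1.0]]
wrist_force: [0.1, -0.7, 0.8]
grip_width: 0.999
gripper_force: 0.0
```

```bash

python3 -m pendant '{"dr":[[0,0,0],[0,0,0],[0,0,0],[0,0,0],[0,0,0]],"offset":[[-0.03,0.4,0],[-0.08,0.82,0],[-0.08,0.82,0],[-0.08,0.82,0],[-0.08,0.82,0]],"claw":[0,0,0,0,0]}' >/dev/null
python3 -m pendant '{"dr":[[0,0,0],[0,0,0],[0,0,0],[0,0,0],[0,0,0]],"offset":[[-0.09,0.82,0],[-0.09,0.82,0],[-0.09,0.82,0],[-0.09,0.82,0],[-0.09,0.82,0]],"claw":[0,0,0,0,0]}' 
python3 -m pendant '{"dr":[[0,0,0],[0,0,0],[0,0,0],[0,0,0],[0,0,0]],"offset":[[-0.09,0.82,0],[-0.09,0.82,0],[-0.09,0.82,0],[-0.09,0.82,0],[-0.09,0.82,0]],"claw":[0,0,0,0,0]}' >/dev/null
python3 -m pendant '{"dr":[[0,0,0],[0,0,0],[0,0,0],[0,0,0],[0,0,0]],"offset":[[-0.09,0.82,0],[-0.09,0.82,0],[-0.07,0.7,0],[0,0.4,0],[0,0,0]],"claw":[0,0,0,0,0]}'
python3 -m pendant '{"dr":[[0,0,0]],"offset":[[0,0,0]],"claw":[0]}'
python3 - <<'E'
from h import *; from cell import *
a=grab_frame("scene")[245:335,200:290];b=grab_frame("side")[55:135,200:290]
o=np.zeros((360,730,3),np.uint8);o[:360,:360]=cv2.resize(a,(360,360));o[:320,365:725]=cv2.resize(b,(360,320))
cv2.imwrite("pics/chk.png",o)
E
```

```text
clock: 24.75
eef_pos: [439.6, 6.2, 213.8]
tool_rot: [[0.99, 0.138, 0.001], [0.138, -0.99, 0.0], [0.001, -0.0, -1.0]]
wrist_force: [0.4, -0.7, 0.9]
grip_width: 1.0
gripper_force: 0.0
clock: 25.75
eef_pos: [448.6, -269.1, 213.5]
tool_rot: [[0.991, 0.133, 0.0], [0.133, -0.991, -0.0], [0.0, 0.0, -1.0]]
wrist_force: [-1.0, -0.3, -0.0]
grip_width: 1.002
gripper_force: 0.0
clock: 25.85
eef_pos: [448.9, -266.2, 213.3]
tool_rot: [[0.991, 0.136, -0.0], [0.136, -0.991, 0.001], [-0.0, -0.001, -1.0]]
wrist_force: [-0.1, 0.3, -1.1]
grip_width: 1.0
gripper_force: 0.0
```

View pics/chk.png

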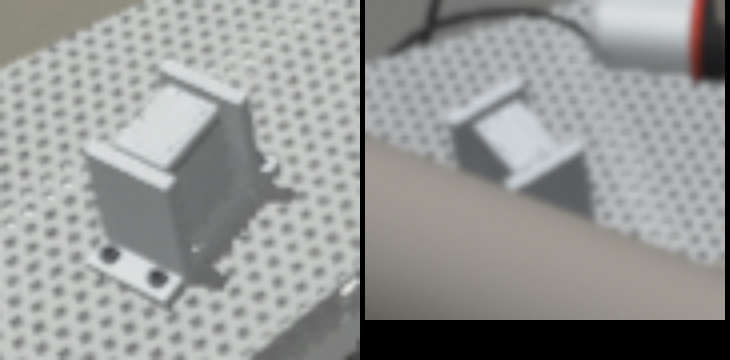

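Both crops show the heavy tin upright between the plates, lid slightly below their tops, as it should be. Now the light tin.

```bash

python3 -m pendant '{"dr":[[0,0,0],[0,0,0],[0,0,0],[0,0,0],[0,0,0]],"offset":[[-0.07,0.13,0.3],[0,0,0.6],[0,0,0.6],[0,0,0.3],[0,0,0]],"claw":[0,0,0,0,0]}'

```

```text
clock: 26.45
eef_pos: [445.3, -272.0, 139.5]
tool_rot: [[0.991, 0.135, -0.004], [0.135, -0.991, 0.002], [-0.003, -0.002, -1.0]]
wrist_force: [0.1, 0.2, 0.0]
grip_width: 0.997
gripper_force: 0.0
```

```bash

python3 -m pendant '{"dr":[[0,0,0],[0,0,0],[0,0,0],[0,0,0],[0,0,0]],"offset":[[0.03,0,0.4],[0,0,0.7],[0,0,0.7],[0,0,0.4],[0,0,0.2]],"claw":[0,0,0,0,0]}'
python3 -m pendant '{"dr":[[0,0,0],[0,0,0],[0,0,0],[0,0,0],[0,0,0]],"offset":[[0,0,0],[0,0,0],[0,0,0],[0,0,0],[0,0,0]],"claw":[0,0.6,0.6,0.6,0.6]}'
python3 -m pendant '{"dr":[[0,0,0],[0,0,0],[0,0,0],[0,0,0],[0,0,0]],"offset":[[0,0,-0.2],[0,0,-0.5],[0,0,-0.7],[0,0,-0.7],[0,0,-0.7]],"claw":[0.6,0.6,0.6,0.6,0.6]}'
python3 -m pendant '{"dr":[[0,0,0],[0,0,0],[0,0,0],[0,0,0],[0,0,0]],"offset":[[0,0,-0.4],[0,0,-0.2],[0.1,-0.2,0],[0.3,-0.58,0],[0.3,-0.6,0]],"claw":[0.6,0.6,0.6,0.6,0.6]}'
python3 -m pendant '{"dr":[[0,0,0],[0,0,0],[0,0,0],[0,0,0],[0,0,0]],"offset":[[0.3,-0.6,0],[0.3,-0.6,0],[0.3,-0.6,0],[0.3,-0.6,0],[0.22,-0.5,0]],"claw":[0.6,0.6,0.6,0.6,0.6]}' >/dev/null
python3 -m pendant '{"dr":[[0,0,0],[0,0,0]],"offset":[[0,0,0],[0,0,0]],"claw":[0.6,0.6]}'
```

```text
clock: 26.95
eef_pos: [447.7, -272.6, 44.8]
tool_rot: [[0.991, 0.135, -0.001], [0.135, -0.991, 0.0], [-0.001, -0.0, -1.0]]
wrist_force: [0.3, -0.0, 0.1]
grip_width: 0.997
gripper_force: 0.0
clock: 27.45
eef_pos: [448.1, -272.8, 46.1]
tool_rot: [[0.991, 0.134, 0.001], [0.134, -0.991, -0.0], [0.001, 0.0, -1.0]]
wrist_force: [-0.7, -1.2, 3.2]
grip_width: 0.682
gripper_force: 30.0
clock: 27.95
eef_pos: [447.4, -272.7, 159.0]
tool_rot: [[0.991, 0.134, -0.0], [0.134, -0.991, 0.0], [-0.0, -0.0, -1.0]]
wrist_force: [1.4, -0.1, -1.4]
grip_width: 0.679
gripper_force: 30.0
clock: 28.45
eef_pos: [467.5, -213.2, 180.3]
tool_rot: [[0.991, 0.133, -0.002], [0.133, -0.991, 0.001], [-0.002, -0.001, -1.0]]
wrist_force: [-0.1, 0.8, -1.9]
grip_width: 0.686
gripper_force: 30.0
clock: 29.15
eef_pos: [508.1, -91.3, 180.4]
tool_rot: [[0.991, 0.136, -0.002], [0.136, -0.991, 0.0], [-0.002, -0.0, -1.0]]
wrist_force: [-0.8, 0.4, -1.4]
grip_width: 0.687
gripper_force: 30.0
```

```bash

python3 -m pendant '{"dr":[[0,0,0],[0,0,0],[0,0,0],[0,0,0],[0,0,0]],"offset":[[0,0,0.35],[0,0,0.7],[0,0,0.7],[0,0,0.7],[0,0,0.5]],"claw":[0.6,0.6,0.6,0.6,0.6]}'
python3 -m pendant '{"dr":[[0,0,0],[0,0,0],[0,0,0]],"offset":[[0,0,0.3],[0,0,0.04],[0,0,0]],"claw":[0.6,0.6,0.6]}'
python3 -m pendant '{"dr":[[0,0,0],[0,0,0]],"offset":[[0,0,0.05],[0,0,0]],"claw":[0.6,0.6]}'
```

```text
clock: 29.65
eef_pos: [507.2, -93.3, 61.4]
tool_rot: [[0.991, 0.132, -0.003], [0.132, -0.991, -0.001], [-0.003, 0.0, -1.0]]
wrist_force: [-0.1, -0.0, -1.2]
grip_width: 0.682
gripper_force: 30.0
clock: 29.95
eef_pos: [508.9, -92.3, 50.1]
tool_rot: [[0.991, 0.133, -0.0], [0.133, -0.991, -0.0], [-0.0, 0.0, -1.0]]
wrist_force: [-0.2, 0.4, -0.9]
grip_width: 0.68
gripper_force: 30.0
clock: 30.15
eef_pos: [509.4, -91.9, 48.6]
tool_rot: [[0.991, 0.134, 0.001], [0.134, -0.991, -0.0], [0.001, 0.0, -1.0]]
wrist_force: [0.3, 0.8, -1.2]
grip_width: 0.686
gripper_force: 30.0
```

```bash

python3 -m pendant '{"dr":[[0,0,0],[0,0,0]],"offset":[[0,0,0.05],[0,0,0]],"claw":[0.6,0.6]}'
python3 -m pendant '{"dr":[[0,0,0],[0,0,0]],"offset":[[0,0,0.03],[0,0,0]],"claw":[0.6,0.6]}'
```

```text
clock: 30.35
eef_pos: [509.0, -91.8, 46.0]
tool_rot: [[0.991, 0.134, 0.0], [0.134, -0.991, -0.0], [0.0, 0.0, -1.0]]
wrist_force: [0.0, -0.4, -2.3]
grip_width: 0.68
gripper_force: 30.0
clock: 30.55
eef_pos: [509.1, -91.8, 45.1]
tool_rot: [[0.991, 0.134, 0.0], [0.134, -0.991, -0.0], [0.0, 0.0, -1.0]]
wrist_force: [-1.4, 0.3, 4.0]
grip_width: 0.681
gripper_force: 30.0
```

Contact with the tray floor; release and withdraw upward.

```bash

python3 -m pendant '{"dr":[[0,0,0],[0,0,0],[0,0,0],[0,0,0],[0,0,0]],"offset":[[0,0,0],[0,0,0],[0,0,0],[0,0,0],[0,0,-0.3]],"claw":[0.3,0,0,0,0]}' 
python3 -m pendant '{"dr":[[0,0,0],[0,0,0],[0,0,0],[0,0,0],[0,0,0]],"offset":[[0,0,-0.6],[0,0,-0.8],[0,0,-0.8],[0,0,-0.8],[0,0,-0.6]],"claw":[0,0,0,0,0]}' 
python3 -m pendant '{"dr":[[0,0,0],[0,0,0],[0,0,0]],"offset":[[0,0,0],[0,0,0],[0,0,0]],"claw":[0,0,0]}'
python3 - <<'E'
from h import *; from cell import *
a=grab_frame("wrist");b=grab_frame("scene")[130:330,200:440]
o=np.zeros((600,800,3),np.uint8);o[:300,:480]=cv2.resize(a,(480,300));o[300:,:360]=cv2.resize(b,(360,300))
c=grab_frame("side")[60:350,190:440];o[300:,400:660]=cv2.resize(c,(260,300))
cv2.imwrite("pics/end.png",o)
E
```

```text
clock: 31.05
eef_pos: [507.7, -91.6, 55.9]
tool_rot: [[0.991, 0.134, -0.003], [0.134, -0.991, 0.0], [-0.003, -0.001, -1.0]]
wrist_force: [0.5, -0.3, 0.2]
grip_width: 0.994
gripper_force: 0.0
clock: 31.55
eef_pos: [509.4, -91.7, 203.7]
tool_rot: [[0.991, 0.134, 0.003], [0.134, -0.991, -0.0], [0.003, 0.001, -1.0]]
wrist_force: [1.0, -0.6, -0.7]
grip_width: 0.999
gripper_force: 0.0
clock: 31.85
eef_pos: [508.0, -91.7, 199.8]
tool_rot: [[0.991, 0.134, -0.002], [0.134, -0.991, 0.0], [-0.002, -0.0, -1.0]]
wrist_force: [-0.9, 0.8, 0.3]
grip_width: 1.002
gripper_force: 0.0
```

View pics/end.png

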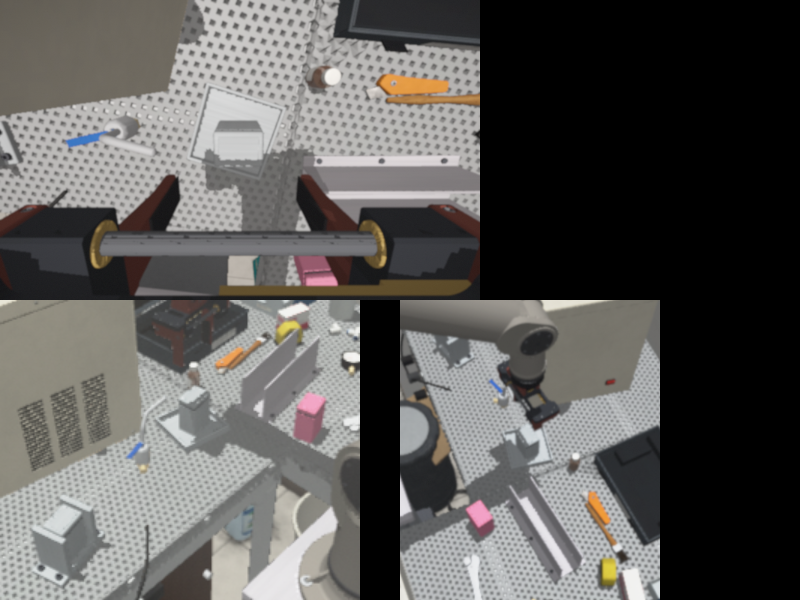

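The light tin stands upright in the tray (wrist part, about (238,140)), the heavy one stands in the stand (scene part, about (65,535)), the trough is empty and the bystanders in view are undisturbed.

```bash
python3 -c "
from cell import env
print(env.hand_in())"
```

```text
the job is handed in; nothing more can be done
None
```

Job handed in: the heavy tin (about 5.7 N on the wrist) stands fully down in the stand's pocket, the light one (about 1.5 N) stands upright in the tray, about 32 s of the 72 s used; the hand-in call did not return a verdict.

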